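Complete the carton layer and hold the chiller's sprung air shutter half open

ROBOT

A 6-joint arm with a two-finger parallel gripper is mounted at the origin on the work surface. World frame = base frame: x ahead of the robot, y to its left, z up, the work surface at z = 0. Lengths are in m, angles in rad, forces in N, time in s.
With the tool pointing down it reaches from about 0.35 to 0.875 m from the base axis. Payload 15.5 kg.
Tool frame: the origin (TCP) lies between the finger pads; the fingertips stand 19 mm ahead of it and the grasp point (between the pads) is the TCP (env.tips_ahead is the z of the fingertips in the tool frame, in m); z points along the fingers, y is the line along which they close (so a half turn about z gives the same grasp; the last joint's range is limited). The gripper opens to 85 mm and grips with 20 to 120 N. Pads are 22 mm wide; open, the fingers measure 114 mm over their backs; the gripper's body (76 mm by 85 mm) begins 54 mm behind the grasp point. The pads swing forward as they close: fully open they stand 13 mm farther back than shut.
Start: joints at [1.071, 0.494, 1.345, -0, 1.302, -0.096], TCP at [0.246, 0.574, 0.25] pointing down, gripper open.
Joint ranges: [-2.91, 2.91], [-0.82, 2.16], [0.22, 2.67], [-1.22, 4.37], [0.12, 2.79], [-3.08, 3.08]. Speed limits (rad/s): [1.89, 1.89, 2.57, 3.01, 3.01, 3.01].

INTERFACE

Orientations are given as a unit quaternion [x, y, z, w].
In Python, from cell import env gives the robot as it stands.
- The arm moves only by the tool servo_tool, never from a script. Its argument "steps" is a list of rows, each an object of numbers: "gripper": the gripper's target within -1 to 1 (shut at 1, half-way at 0, fully open at -1); "tx", "ty", "tz": the shift along the tool's x, y, z normalised to -1 to 1, where 1 is 0.05 m; "yaw": the turn about the tool's z normalised to -1 to 1, where 1 is 4 degrees. A call has exactly 8 rows; each row shifts and turns the commanded pose from where the row before left it, along the tool's axes as they then stand; what a row does not reach is not made up. A row lasts 1/10 s, in which the tool goes at most 50 mm and 8.59 degrees, less where a joint would pass 70% of its speed; a pose out of reach is approached as far as the arm can. A call with a number of a shift or a turn outside -1 to 1 is refused whole. A call with a gripper value outside its range is refused whole. The fingers move at their own pace and stop on an object; the grip force is fixed at half the most. Time passes only in rows, so rows that do not move let the fingers close, or fill a call up. It gives the time, the measured TCP pose, the force, the opening and the grip force at its end, in the units of the state.
- env.read_state(): the state, without advancing time (a new reading comes with each control period).
- env.read_camera(name): name is "scene" or "top"; returns a dict with "frame" (384x512x3 uint8, red, green, blue), "mtx" (3x3 intrinsics, pixels), "D" ([k1, k2, p1, p2, k3] as OpenCV has them; the pictures are not rectified), "origin" and "attitude" of the camera in the world. Camera axes: x right, y down, z forward; pixel columns grow to the right and rows downward; lengths in m; the calibration is good to about 2 mm. A picture is of the moment at which its call begins. There is no depth.
- env.hand_in(): hands the job in; it is judged then, once.
Trained networks look in the newest picture that a camera, given by its name, has taken for a name from the list of things; names that differ only in an ending like _2 or _b are one class to them, and where a whole thing is asked for, a point or a joint stands for the part that bears it (a point fixed in the world has none). Each returns a list of dicts, best first, with "confidence" (0 to 1); they miss things now and then, are a little off and sometimes report something else, mostly with a low value. They report only what shows in the picture. A call takes as long as a camera call. They do not tell look-alikes from the thing itself.
- env.find_in(camera, query): "location" ([x, y, z] in m, in world coordinates, good to about 4 mm: the middle of the surface that is visible of it).
- env.silhouettes(camera, query): "mask" (384x512 bool, what is visible of it).
The state is a dict: "time_s": time; "joint_pos": joint angles; "dq": joint speeds; "joint_efforts": joint torques, N m; "position": TCP position; "tool_rot": TCP orientation; "contact_force": force on the tool from outside, world axes, zero at the start; "wrist_torque": the same for the moment, N m; "gripper_width": finger opening in m; "gripper_force": force on a finger pad.
Only numpy, scipy, OpenCV 4.12 (cv2) and the standard library are available. Lean on these libraries where they do the work, as an engineer would, in place of code of your own. Each camera call takes 0.05 s, during which the arm holds its last target. There are 200 camera calls.

TASK

Complete the pinwheel layer on the white chilling slab: set the two loose cartons down gently, upright, in its two empty outlined places (either carton in either place), leaving the two cartons already there in place. Then slide the red-handled spring-loaded air shutter on top of the chiller to half of its travel (its red pointers at the yellow marks) and hold it there with the fingers; never let it go beyond three quarters of its travel. Finish while still holding it there, and leave the bowl, the bottle and the spatula alone.

Things in the scene. Friction and masses are not known exactly. Their poses are not given: they have to be found in the camera images.
- carton_a: brown cardboard carton 100 x 45 x 60 mm (its x, y, z), about 0.2 kg, white tape along its top, green labels on its long sides; origin: centre of its underside, x along its 100 mm length, z up. Starts loose on the table to the robot's left, to be placed.
- carton_b: brown cardboard carton 100 x 45 x 60 mm (its x, y, z), about 0.2 kg, white tape along its top, green labels on its long sides; origin: centre of its underside, x along its 100 mm length, z up. Starts loose on the table to the robot's left, to be placed.
- carton_left: brown cardboard carton 100 x 45 x 60 mm (its x, y, z), about 0.2 kg, white tape along its top, green labels on its long sides; origin: centre of its underside, x along its 100 mm length, z up. Already stands in the slab's left place; stays there.
- carton_right: brown cardboard carton 100 x 45 x 60 mm (its x, y, z), about 0.2 kg, white tape along its top, green labels on its long sides; origin: centre of its underside, x along its 100 mm length, z up. Already stands in the slab's right place; stays there.
- slab: fixed white slab 190 x 190 x 20 mm on the table, four 100 x 45 mm places outlined in blue as a pinwheel (6 mm between neighbours, an open 61 mm square in the middle); the far and near places start empty. Origin: centre of its underside, x away from the robot, y left, z up (yaw within 0.35 rad). Place centres in its x, y (mm): far 53, -25.5; left 25.5, 53; near -53, 25.5; right -25.5, -53.
- place_far (a point): point on the slab's top face: centre of the outlined place on the far side (+x of the slab), for a carton with its length along the slab's y. Beside its inner long side there is room for a finger only near the open middle: about 22 mm from the place's centre towards slab +y; the rest lies 6 mm from a neighbour's end.
- place_near (a point): point on the slab's top face: centre of the outlined place on the near side (-x of the slab), for a carton with its length along the slab's y. Beside its inner long side there is room for a finger only near the open middle: about 22 mm from the place's centre towards slab -y; the rest lies 6 mm from a neighbour's end.
- place_left (a point): point on the slab's top face: centre of the outlined place on the left (+y), for a carton with its length along the slab's x. 
- place_right (a point): point on the slab's top face: centre of the outlined place on the right (-y), for a carton with its length along the slab's x. 
- chiller: fixed aluminium air chiller, a box 240 x 140 x 100 mm (x, y, z) on the table at the robot's right. Origin: centre of its underside, x the way the shutter opens (away from the robot), y left. Its flat top has an air opening, covered by the dark steel shutter plate between two black rails (8 mm high, 103 mm apart) along x; marks on and beside the rails: white closed, yellow half, white fully open.
- shutter (a joint): travel of the shutter in m: 0 closed, 0.08 fully open, 0.04 half; grows along the chiller's +x. A spring pulls it shut with 3 N at closed, rising by 1.5 N per 10 mm (9 N at half, 15 N fully open); it snaps shut when let go. Starts closed.
- shutter_grip (a point): point inside the shutter's red upright handle, 131 mm above the table, moving with it; closed it lies at chiller x -60, y 0 mm. The handle is a block 12 mm along the slide, 40 mm across it; its top is 18 mm above this point, the 3 mm shutter plate 27 mm below. Red pointer lines run on the plate from the handle to the rails.
- bowl: steel bowl, 150 mm across, 65 mm high, on the table beyond the slab; origin: centre of its underside. Not part of the job.
- sauce_bottle: amber bottle 60 mm across, 170 mm high, red cap, on the table beyond the slab; origin: centre of its underside. Not part of the job.
- spatula: spatula lying on the table at the robot's left, its length along x of its frame; origin: centre of its underside. Not part of the job.
Mind the look-alikes: they are no part of the job. What is shaped like the carton_a but purple or turquoise is not meant.

How it is judged:
On the way, in this order (a step that is already met when the one before it is completed fails the run):
1. all four cartons stand in the pinwheel, released and at rest, the shutter still closed (horizontal distance between carton_left and place_left below 0.012 m and angle between the x axis of each of carton_left, carton_right and the x axis of slab, either way round below 0.15 rad and angle between each of carton_left, carton_right's own z axis and vertical below 0.1 rad and z of carton_left in the frame of slab between 0.015 and 0.026 m and horizontal distance between carton_right and place_right below 0.012 m and z of carton_right in the frame of slab between 0.015 and 0.026 m and (((horizontal distance between carton_a and place_far below 0.012 m and angle between the x axis of carton_a and the y axis of slab, either way round below 0.15 rad and angle between carton_a's own z axis and vertical below 0.1 rad and z of carton_a in the frame of slab between 0.015 and 0.026 m) and (horizontal distance between carton_b and place_near below 0.012 m and angle between the x axis of carton_b and the y axis of slab, either way round below 0.15 rad and angle between carton_b's own z axis and vertical below 0.1 rad and z of carton_b in the frame of slab between 0.015 and 0.026 m)) or ((horizontal distance between carton_a and place_near below 0.012 m and angle between the x axis of carton_a and the y axis of slab, either way round below 0.15 rad and angle between carton_a's own z axis and vertical below 0.1 rad and z of carton_a in the frame of slab between 0.015 and 0.026 m) and (horizontal distance between carton_b and place_far below 0.012 m and angle between the x axis of carton_b and the y axis of slab, either way round below 0.15 rad and angle between carton_b's own z axis and vertical below 0.1 rad and z of carton_b in the frame of slab between 0.015 and 0.026 m))) and linear speed of each of carton_a, carton_b, carton_left, carton_right below 0.03 m/s and contact force between each of the arm, the fingers and carton_a below 0.1 N and contact force between each of the arm, the fingers and carton_b below 0.1 N and contact force between each of the arm, the fingers and carton_left below 0.1 N and contact force between each of the arm, the fingers and carton_right below 0.1 N and value of joint shutter below 0.012 m), for 0.2 s.
2. the shutter is held at half travel (value of joint shutter between 0.033 and 0.047 m and velocity of joint shutter between -0.01 and 0.01 m/s and contact force between the fingers and shutter above 3 N), for 0.5 s.
At the end, for the whole second after the job is handed in: Each carton upright on the slab in its own outlined place (centre within 12 mm, length within 0.15 rad; either loose carton in either empty place), at rest, not touched; the shutter still at half travel, 40 mm within 7 mm, the fingers bearing on it with over 3 N (all of step 2 and horizontal distance between carton_left and place_left below 0.012 m and angle between the x axis of each of carton_left, carton_right and the x axis of slab, either way round below 0.15 rad and angle between each of carton_left, carton_right's own z axis and vertical below 0.1 rad and z of carton_left in the frame of slab between 0.015 and 0.026 m and horizontal distance between carton_right and place_right below 0.012 m and z of carton_right in the frame of slab between 0.015 and 0.026 m and (((horizontal distance between carton_a and place_far below 0.012 m and angle between the x axis of carton_a and the y axis of slab, either way round below 0.15 rad and angle between carton_a's own z axis and vertical below 0.1 rad and z of carton_a in the frame of slab between 0.015 and 0.026 m) and (horizontal distance between carton_b and place_near below 0.012 m and angle between the x axis of carton_b and the y axis of slab, either way round below 0.15 rad and angle between carton_b's own z axis and vertical below 0.1 rad and z of carton_b in the frame of slab between 0.015 and 0.026 m)) or ((horizontal distance between carton_a and place_near below 0.012 m and angle between the x axis of carton_a and the y axis of slab, either way round below 0.15 rad and angle between carton_a's own z axis and vertical below 0.1 rad and z of carton_a in the frame of slab between 0.015 and 0.026 m) and (horizontal distance between carton_b and place_far below 0.012 m and angle between the x axis of carton_b and the y axis of slab, either way round below 0.15 rad and angle between carton_b's own z axis and vertical below 0.1 rad and z of carton_b in the frame of slab between 0.015 and 0.026 m))) and linear speed of each of carton_a, carton_b, carton_left, carton_right below 0.03 m/s and contact force between each of the arm, the fingers and carton_a below 0.1 N and contact force between each of the arm, the fingers and carton_b below 0.1 N and contact force between each of the arm, the fingers and carton_left below 0.1 N and contact force between each of the arm, the fingers and carton_right below 0.1 N); the arm keeps its last pose, push and grip.
It fails at once if a carton is dropped (falls freely for more than about 25 mm) or thrown ((linear speed of carton_a above 0.7 m/s and contact force between the fingers and carton_a below 0.05 N) or (linear speed of carton_b above 0.7 m/s and contact force between the fingers and carton_b below 0.05 N) or (linear speed of carton_left above 0.7 m/s and contact force between the fingers and carton_left below 0.05 N) or (linear speed of carton_right above 0.7 m/s and contact force between the fingers and carton_right below 0.05 N)).
It fails at once if the shutter goes beyond three quarters of its travel (60 mm, judged at 62) (value of joint shutter above 0.062 m).
It fails at once if a carton that was already on the slab is moved more than 20 mm (distance of any of carton_left, carton_right from where it was at the start of the episode above 0.02 m).
It fails at once if the bowl, bottle or spatula is moved more than 20 mm (distance of any of bowl, sauce_bottle, spatula from where it was at the start of the episode above 0.02 m).
It also fails if it takes over 61 s, if anything falls off the work surface, if the arm or the gripper's body presses on something with over 40 N, if the wrist force passes 120 N, or if a joint passes its speed limit or range.

## Working session

There is one attempt and no reset: what is moved stays moved. The work goes in short steps, Python scripts to look and compute and a tool call to move; the robot and the scene stay as the last step left them, time stands still between calls to the robot, and variables do not carry over. Pictures are saved under pics/ and viewed, at most 10 in all, crops included, and the job is handed in when it is done.

Besides the shell and the picture viewer there is one more tool, called after "Call:" as name(argument=value, ...), one argument or row to a line, values as JSON. servo_tool: Moves the arm, as the interface text tells. Scaled input: -1 to 1 covers 0.05 m each way for a shift and 4 degrees each way for a turn. Its arguments: {"type":"object","properties":{"steps":{"type":"array"}},"required":["steps"]}

```bash
mkdir -p pics; ls
python3 - <<'E'
from cell import env
import cv2,numpy as np
for c in ("scene","top"):
    r=env.read_camera(c); cv2.imwrite(f"pics/{c}0.png",r["frame"][:,:,::-1])
    np.savez(f"cal_{c}.npz",**{k:np.array(r[k]) for k in("mtx","D","origin","attitude")})
    print(c,np.round(r["origin"],3),np.round(r["attitude"],3))
    for q in ("carton_a","slab","chiller","shutter_grip","bowl","spatula","sauce_bottle"):
        print(q,[(np.round(d["location"],3).tolist(),round(d["confidence"],2)) for d in env.find_in(c,q)])
s=env.read_state(); print(s["time_s"],s["position"],s["tool_rot"],s["gripper_width"])
E
```

```text
pics
scene [1.37  0.659 0.831] [ 0.418  0.784 -0.405 -0.218]
carton_a [([0.751, 0.344, 0.056], 0.89), ([0.338, 0.497, 0.045], 0.8), ([0.624, 0.294, 0.052], 0.79), ([0.437, 0.307, 0.045], 0.78), ([0.606, 0.434, 0.054], 0.58)]
slab [([0.565, 0.034, 0.019], 0.97), ([0.534, -0.325, 0.088], 0.5)]
chiller [([0.535, -0.324, 0.088], 0.8), ([0.573, 0.043, 0.065], 0.62)]
shutter_grip [([0.434, -0.373, 0.103], 0.54)]
bowl [([0.773, -0.151, 0.039], 0.71)]
spatula [([0.292, 0.316, 0.003], 0.68)]
sauce_bottle [([0.782, 0.131, 0.088], 0.65)]
top [0.395 0.068 1.367] [ 0.709 -0.704  0.035 -0.028]
carton_a [([0.733, 0.34, 0.06], 0.97), ([0.607, 0.286, 0.06], 0.92), ([0.42, 0.296, 0.062], 0.88), ([0.593, 0.421, 0.06], 0.8), ([0.317, 0.483, 0.064], 0.6)]
slab [([0.516, -0.015, 0.018], 0.69)]
chiller [([0.482, -0.349, 0.097], 0.68)]
shutter_grip [([0.428, -0.377, 0.103], 0.81)]
bowl [([0.802, -0.128, 0.023], 0.75), ([0.427, -0.378, 0.103], 0.5)]
spatula [([0.284, 0.328, -0.003], 0.73)]
sauce_bottle [([0.751, 0.115, 0.114], 0.56), ([0.515, -0.015, 0.021], 0.16)]
0.8 [0.246141   0.57450945 0.25030656] [2.01014787e-01 9.79588207e-01 2.35368846e-05 1.78036643e-06] 0.0852166450562451
```

View images.

View pics/top0.png

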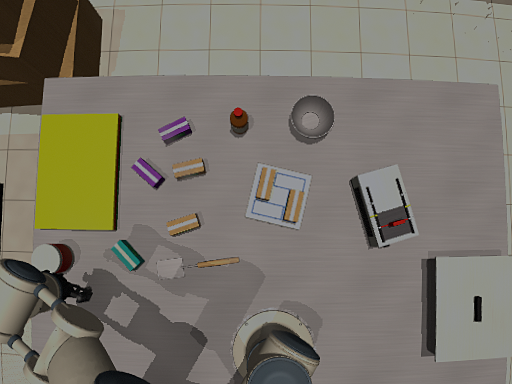

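View pics/scene0.png

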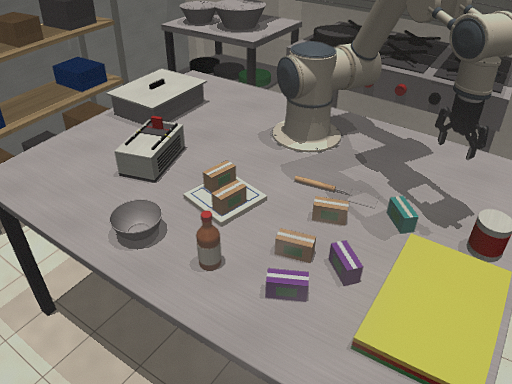

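```bash
cat > h.py <<'E'
import numpy as np,cv2
from scipy.spatial.transform import Rotation as R
from scipy.optimize import minimize
C={c:dict(np.load(f"cal_{c}.npz")) for c in("scene","top")}
def proj(c,P):
    k=C[c]; Rm=R.from_quat(k["attitude"]).as_matrix().T
    return cv2.projectPoints(np.float64(P).reshape(-1,1,3),cv2.Rodrigues(Rm)[0],-Rm@k["origin"],k["mtx"],k["D"])[0].reshape(-1,2)
def ray(c,uv,z):
    k=C[c]; n=cv2.undistortPoints(np.float64(uv).reshape(-1,1,2),k["mtx"],k["D"]).reshape(-1,2)
    d=np.c_[n,np.ones(len(n))]@R.from_quat(k["attitude"]).as_matrix().T
    return k["origin"]+d*((z-k["origin"][2])/d[:,2])[:,None]
def box(x,y,a,L=.1,W=.045,H=.06,z0=0):
    p=np.array([[i*L/2,j*W/2,z0+k*H] for i in(-1,1) for j in(-1,1) for k in(0,1)])
    c,s=np.cos(a),np.sin(a); return np.c_[x+c*p[:,0]-s*p[:,1],y+s*p[:,0]+c*p[:,1],p[:,2]]
S=8
def sil(c,P,o,shape):
    h=cv2.convexHull(np.float32(proj(c,P))).reshape(-1,2)
    im=np.zeros((shape[0]*S,shape[1]*S),np.uint8)
    cv2.fillPoly(im,[np.int32(np.round(((h-o+.5)*S-.5)*16))],255,shift=4)
    return cv2.resize(im,shape[::-1],interpolation=cv2.INTER_AREA)/255.
def fit(masks,x0,**kw):
    """masks: {cam: bool mask}; fits box pose x,y,yaw"""
    d={}
    for c,m in masks.items():
        x,y,w,h=cv2.boundingRect(np.uint8(m)); x-=6;y-=6
        d[c]=(np.array([x,y]),np.float64(m[y:y+h+12,x:x+w+12]))
    f=lambda p:sum(((sil(c,box(*p,**kw),o,m.shape)-m)**2).sum()/max(m.sum(),1) for c,(o,m) in d.items())
    best=None
    for a in x0[2]:
        r=minimize(f,[x0[0],x0[1],a],method="Nelder-Mead",options=dict(initial_simplex=[[x0[0],x0[1],a],[x0[0]+.01,x0[1],a],[x0[0],x0[1]+.01,a],[x0[0],x0[1],a+.2]],xatol=1e-4,fatol=1e-4))
        if best is None or r.fun<best.fun: best=r
    return best
E
python3 - <<'E'
from h import *
from cell import env
t=cv2.imread("pics/top0.png"); s=cv2.imread("pics/scene0.png")
def crop(i,x,y,w,h,k): return cv2.resize(i[y:y+h,x:x+w],(w*k,h*k),interpolation=cv2.INTER_CUBIC)
A=crop(t,160,150,60,80,5); B=crop(t,240,155,80,80,5)
cv2.imwrite("pics/crop1.png",np.hstack([A,B]))
cv2.imwrite("pics/crop2.png",crop(t,340,155,90,95,6))
for c in("top","scene"):
    M=[]
    for d in env.silhouettes(c,"carton_a"):
        m=d["mask"]; ys,xs=np.nonzero(m); M.append(m); print(c,round(d["confidence"],2),m.sum(),xs.mean().round(1),ys.mean().round(1))
    np.save(f"m_{c}.npy",np.array(M))
E
```

```text
top 0.97 533 188.8 168.4
top 0.93 518 174.6 130.6
top 0.92 484 147.6 172.7
top 0.87 487 183.3 223.8
top 0.58 535 127.1 254.8
scene 0.83 912 402.0 214.2
scene 0.82 864 329.9 210.3
scene 0.7 1045 294.7 245.0
scene 0.4 1201 223.5 202.1
scene 0.15 568 343.2 192.4
```

View pics/crop1.png

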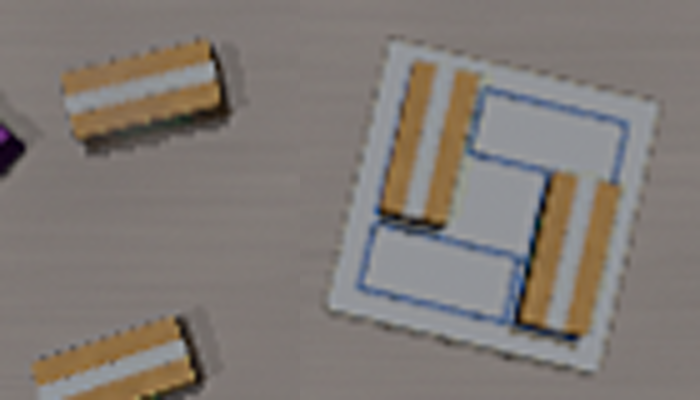

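View pics/crop2.png

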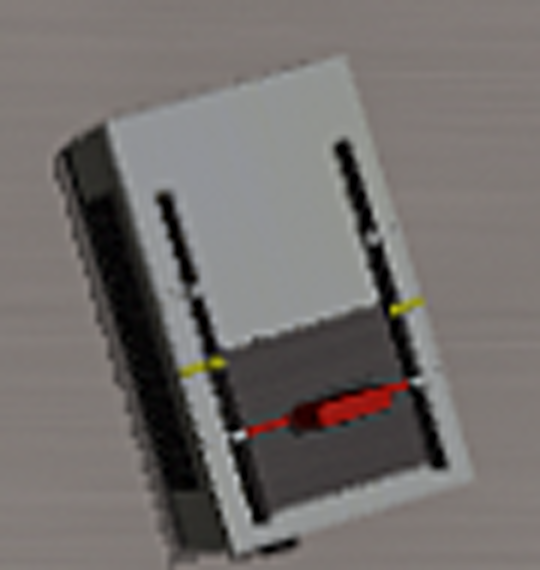

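```bash
cat >> h.py <<'E'
def up(P,k,ox,oy): return (np.float64(P)+.5)/k-.5+[ox,oy]
def rect(c,uv,L,W,z,x0):
    """fit rectangle corners (+x+y,+x-y,-x-y,-x+y) to pixels"""
    from scipy.optimize import least_squares
    q=np.array([[L,W],[L,-W],[-L,-W],[-L,W]])/2
    def g(p):
        cc,s=np.cos(p[2]),np.sin(p[2]); P=np.c_[p[0]+cc*q[:,0]-s*q[:,1],p[1]+s*q[:,0]+cc*q[:,1],np.full(4,z)]
        return (proj(c,P)-uv).ravel()
    r=least_squares(g,x0); return r.x,r.fun
E
python3 - <<'E'
from h import *
print("slab",rect("top",up([[90,38],[358,100],[298,370],[30,310]],5,240,155),.19,.19,.02,[.53,-.0,-.2]))
print("chil",rect("top",up([[108,122],[345,57],[472,478],[235,555]],6,340,155),.24,.14,.1,[.48,-.34,.27]))
t=cv2.cvtColor(cv2.imread("pics/top0.png"),cv2.COLOR_BGR2HSV)
mt=np.load("m_top.npy"); ms=np.load("m_scene.npy")
for n,i,j,g in(("a",0,2,(.6,.29)),("b",3,1,(.42,.3))):
    for mm in ({"top":mt[i],"scene":ms[j]},{"top":mt[i]},{"scene":ms[j]}):
        r=fit(mm,(*g,[-1.9,-1.5,-1.1]));print(n,list(mm),r.x.round(4),round(r.fun,3))
# brown top faces of all: project top-face quad centre via brown+tape pixels
b=cv2.inRange(t,(8,90,90),(25,255,255))
n,l,st,ce=cv2.connectedComponentsWithStats(b)
for k in range(1,n):
    if st[k,4]>40: print(st[k],ce[k].round(1))
E
```

```text
slab (array([ 0.52159   , -0.01465861, -0.21506828]), array([-0.35286148, -0.16340806,  0.49872454, -0.22149838,  0.71930571,
        0.4200426 , -0.85486785, -0.05928537]))
chil (array([ 0.48617211, -0.36450294,  0.28146429]), array([-0.3987058 ,  0.08386799,  0.17990953, -0.33465326,  0.45967944,
        0.40285017, -0.2148449 , -0.16159956]))
a ['top', 'scene'] [ 0.6093  0.2885 -1.356 ] 0.079
a ['top'] [ 0.6091  0.2883 -1.368 ] 0.036
a ['scene'] [ 0.6106  0.2889 -1.3414] 0.034
b ['top', 'scene'] [ 0.4224  0.3025 -1.241 ] 0.073
b ['top'] [ 0.4223  0.3014 -1.2475] 0.037
b ['scene'] [ 0.424   0.3038 -1.2715] 0.019
[  0   0  35  57 620] [20.9 28.7]
[ 59   5  19  72 523] [69.3 50.8]
[172 158  30  11 115] [187.1 162.8]
[174 166  30  12 140] [188.9 171.6]
[256 168  11  30 127] [261.  182.3]
[265 169  11  31 135] [269.7 184.2]
[284 190  11  30 146] [289.  204.4]
[293 191  11  31 134] [298.  206.4]
[166 213  30  14 135] [180.7 219.6]
[169 221  30  14 143] [183.6 228. ]
[197 258  42  10 214] [217.7 262.1]
```

```bash
cat > plan.py <<'E'
import sys,numpy as np
from scipy.spatial.transform import Rotation as R
from cell import env
def tool(s):
    m=R.from_quat(s["tool_rot"]).as_matrix(); return np.degrees(np.arctan2(m[1,0],m[0,0])),m
def plan(p,ang,n):
    """even split in n rows to TCP p with tool x at world angle ang (deg); prints rows in move units"""
    s=env.read_state(); a,m=tool(s); d=np.array(p)-s["position"]
    turn=(a-ang+180)%360-180
    print("t",round(s["time_s"],2),"pos",np.round(s["position"],4),"ang",round(a,2),"tilt",np.round(m[2,2],4),"w",round(s["gripper_width"],4),"F",np.round(s["contact_force"],1),round(float(s["gripper_force"]),1),"tips",env.tips_ahead)
    for i in range(n):
        q=np.radians(a-turn*i/n); x=np.array([np.cos(q),np.sin(q)]); y=np.array([np.sin(q),-np.cos(q)])
        print(i,"tx %.2f ty %.2f tz %.2f yaw %.2f"%(d[:2]@x/n/.05,d[:2]@y/n/.05,-d[2]/n/.05,turn/n/4))
if __name__=="__main__":
    v=[float(x) for x in sys.argv[1:]]; plan(v[:3],v[3],int(v[4]))
E
python3 plan.py .4289 .2831 .13 108.7 16
```

```text
t 0.9 pos [0.2461 0.5745 0.2503] ang 156.81 tilt -1.0 w 0.0855 F [ 0.5 -0.4  0.3] 0.0 tips 0.019
0 tx -0.35 ty -0.24 tz 0.15 yaw 0.75
1 tx -0.37 ty -0.23 tz 0.15 yaw 0.75
2 tx -0.38 ty -0.21 tz 0.15 yaw 0.75
3 tx -0.39 ty -0.19 tz 0.15 yaw 0.75
4 tx -0.40 ty -0.17 tz 0.15 yaw 0.75
5 tx -0.40 ty -0.14 tz 0.15 yaw 0.75
6 tx -0.41 ty -0.12 tz 0.15 yaw 0.75
7 tx -0.42 ty -0.10 tz 0.15 yaw 0.75
8 tx -0.42 ty -0.08 tz 0.15 yaw 0.75
9 tx -0.43 ty -0.06 tz 0.15 yaw 0.75
10 tx -0.43 ty -0.03 tz 0.15 yaw 0.75
11 tx -0.43 ty -0.01 tz 0.15 yaw 0.75
12 tx -0.43 ty 0.01 tz 0.15 yaw 0.75
13 tx -0.43 ty 0.03 tz 0.15 yaw 0.75
14 tx -0.43 ty 0.06 tz 0.15 yaw 0.75
15 tx -0.42 ty 0.08 tz 0.15 yaw 0.75
```

The pieces that could be meant, by their pixels in the top picture: brown with white tape at (189,168) and (183,224), purple at (175,130) and (148,173), and turquoise at (127,255). The crop confirms that the two brown taped ones are the loose cartons. The slab's far place (upper right) and near place (lower left) are empty, and the red pointers are at the white closed marks.

Call:
servo_tool(
  steps=[
    {"gripper": -1, "tx": -0.35, "ty": -0.24, "tz": 0.15, "yaw": 0.75},
    {"gripper": -1, "tx": -0.37, "ty": -0.23, "tz": 0.15, "yaw": 0.75},
    {"gripper": -1, "tx": -0.38, "ty": -0.21, "tz": 0.15, "yaw": 0.75},
    {"gripper": -1, "tx": -0.39, "ty": -0.19, "tz": 0.15, "yaw": 0.75},
    {"gripper": -1, "tx": -0.4, "ty": -0.17, "tz": 0.15, "yaw": 0.75},
    {"gripper": -1, "tx": -0.4, "ty": -0.14, "tz": 0.15, "yaw": 0.75},
    {"gripper": -1, "tx": -0.41, "ty": -0.12, "tz": 0.15, "yaw": 0.75},
    {"gripper": -1, "tx": -0.42, "ty": -0.1, "tz": 0.15, "yaw": 0.75},
  ],
)

```text
time_s: 1.7
position: [0.3383, 0.428, 0.1901]
tool_rot: [0.401, 0.916, 0.0, 0.0]
contact_force: [0.7, 0.4, 0.1]
gripper_width: 0.0857
gripper_force: 0.0
```

Call:
servo_tool(
  steps=[
    {"gripper": -1, "tx": -0.42, "ty": -0.08, "tz": 0.15, "yaw": 0.75},
    {"gripper": -1, "tx": -0.43, "ty": -0.06, "tz": 0.15, "yaw": 0.75},
    {"gripper": -1, "tx": -0.43, "ty": -0.03, "tz": 0.15, "yaw": 0.75},
    {"gripper": -1, "tx": -0.43, "ty": -0.01, "tz": 0.15, "yaw": 0.75},
    {"gripper": -1, "tx": -0.43, "ty": 0.01, "tz": 0.15, "yaw": 0.75},
    {"gripper": -1, "tx": -0.43, "ty": 0.03, "tz": 0.15, "yaw": 0.75},
    {"gripper": -1, "tx": -0.43, "ty": 0.06, "tz": 0.15, "yaw": 0.75},
    {"gripper": -1, "tx": -0.42, "ty": 0.08, "tz": 0.15, "yaw": 0.75},
  ],
)

```text
time_s: 2.5
position: [0.4304, 0.2823, 0.1301]
tool_rot: [0.583, 0.813, 0.0, 0.0]
contact_force: [-0.1, 0.4, 0.2]
gripper_width: 0.0853
gripper_force: 0.0
```

```bash
python3 plan.py .4289 .2831 .033 108.7 8
```

```text
t 2.5 pos [0.4304 0.2823 0.1301] ang 108.68 tilt -1.0 w 0.0853 F [-0.1  0.4  0.2] 0.0 tips 0.019
0 tx 0.00 ty -0.00 tz 0.24 yaw -0.00
1 tx 0.00 ty -0.00 tz 0.24 yaw -0.00
2 tx 0.00 ty -0.00 tz 0.24 yaw -0.00
3 tx 0.00 ty -0.00 tz 0.24 yaw -0.00
4 tx 0.00 ty -0.00 tz 0.24 yaw -0.00
5 tx 0.00 ty -0.00 tz 0.24 yaw -0.00
6 tx 0.00 ty -0.00 tz 0.24 yaw -0.00
7 tx 0.00 ty -0.00 tz 0.24 yaw -0.00
```

Call:
servo_tool(
  steps=[
    {"gripper": -1, "tz": 0.3},
    {"gripper": -1, "tz": 0.3},
    {"gripper": -1, "tz": 0.3},
    {"gripper": -1, "tz": 0.3},
    {"gripper": -1, "tz": 0.3},
    {"gripper": -1, "tz": 0.3},
    {"gripper": -1, "tz": 0.14},
    {"gripper": -0.5},
  ],
)

```text
invalid input
```

Call:
servo_tool(
  steps=[
    {"gripper": 1},
    {"gripper": 1},
    {"gripper": 1},
    {"gripper": 1},
    {"gripper": 1},
    {"gripper": 1},
    {"gripper": 1},
    {"gripper": 1},
  ],
)

```text
invalid input
```

Call:
servo_tool(
  steps=[
    {"gripper": -1, "tx": 0, "ty": 0, "tz": 0.3, "yaw": 0},
    {"gripper": -1, "tx": 0, "ty": 0, "tz": 0.3, "yaw": 0},
    {"gripper": -1, "tx": 0, "ty": 0, "tz": 0.3, "yaw": 0},
    {"gripper": -1, "tx": 0, "ty": 0, "tz": 0.3, "yaw": 0},
    {"gripper": -1, "tx": 0, "ty": 0, "tz": 0.3, "yaw": 0},
    {"gripper": -1, "tx": 0, "ty": 0, "tz": 0.3, "yaw": 0},
    {"gripper": -1, "tx": 0, "ty": 0, "tz": 0.14, "yaw": 0},
    {"gripper": -1, "tx": 0, "ty": 0, "tz": 0, "yaw": 0},
  ],
)

```text
time_s: 3.3
position: [0.4296, 0.2829, 0.0327]
tool_rot: [0.582, 0.813, -0.001, -0.0]
contact_force: [-1.2, -0.7, 0.1]
gripper_width: 0.0857
gripper_force: 0.0
```

Call:
servo_tool(
  steps=[
    {"gripper": 1, "tx": 0, "ty": 0, "tz": 0, "yaw": 0},
    {"gripper": 1, "tx": 0, "ty": 0, "tz": 0, "yaw": 0},
    {"gripper": 1, "tx": 0, "ty": 0, "tz": 0, "yaw": 0},
    {"gripper": 1, "tx": 0, "ty": 0, "tz": 0, "yaw": 0},
    {"gripper": 1, "tx": 0, "ty": 0, "tz": 0, "yaw": 0},
    {"gripper": 1, "tx": 0, "ty": 0, "tz": 0, "yaw": 0},
    {"gripper": 1, "tx": 0, "ty": 0, "tz": 0, "yaw": 0},
    {"gripper": 1, "tx": 0, "ty": 0, "tz": 0, "yaw": 0},
  ],
)

```text
time_s: 4.1
position: [0.4302, 0.2832, 0.0341]
tool_rot: [0.582, 0.813, 0.0, 0.0]
contact_force: [-1.4, -0.5, 10.3]
gripper_width: 0.0444
gripper_force: 61.2
```

Call:
servo_tool(
  steps=[
    {"gripper": 1, "tx": 0, "ty": 0, "tz": -0.2, "yaw": 0},
    {"gripper": 1, "tx": 0, "ty": 0, "tz": -0.4, "yaw": 0},
    {"gripper": 1, "tx": 0, "ty": 0, "tz": -0.5, "yaw": 0.5},
    {"gripper": 1, "tx": 0, "ty": 0, "tz": -0.5, "yaw": 0.7},
    {"gripper": 1, "tx": 0, "ty": 0, "tz": -0.5, "yaw": 0.7},
    {"gripper": 1, "tx": 0, "ty": 0, "tz": -0.4, "yaw": 0.7},
    {"gripper": 1, "tx": 0, "ty": 0, "tz": -0.2, "yaw": 0.7},
    {"gripper": 1, "tx": 0, "ty": 0, "tz": 0, "yaw": 0.5},
  ],
)

```text
time_s: 4.9
position: [0.4304, 0.2833, 0.1706]
tool_rot: [0.685, 0.728, 0.001, 0.001]
contact_force: [-0.5, -0.2, -2.6]
gripper_width: 0.0447
gripper_force: 61.6
```

```bash
python3 plan.py .4709 .0017 .17 77.7 16
python3 - <<'E'
from h import *
from cell import env
import cv2
r=env.read_camera("scene"); f=r["frame"][:,:,::-1]; cv2.imwrite("pics/scene1.png",f)
E
```

```text
t 4.9 pos [0.4304 0.2833 0.1706] ang 93.5 tilt -1.0 w 0.0447 F [-0.5 -0.2 -2.6] 61.6 tips 0.019
0 tx -0.35 ty 0.03 tz 0.00 yaw 0.25
1 tx -0.35 ty 0.04 tz 0.00 yaw 0.25
2 tx -0.35 ty 0.04 tz 0.00 yaw 0.25
3 tx -0.35 ty 0.05 tz 0.00 yaw 0.25
4 tx -0.35 ty 0.05 tz 0.00 yaw 0.25
5 tx -0.35 ty 0.06 tz 0.00 yaw 0.25
6 tx -0.35 ty 0.07 tz 0.00 yaw 0.25
7 tx -0.35 ty 0.07 tz 0.00 yaw 0.25
8 tx -0.35 ty 0.08 tz 0.00 yaw 0.25
9 tx -0.35 ty 0.08 tz 0.00 yaw 0.25
10 tx -0.34 ty 0.09 tz 0.00 yaw 0.25
11 tx -0.34 ty 0.10 tz 0.00 yaw 0.25
12 tx -0.34 ty 0.10 tz 0.00 yaw 0.25
13 tx -0.34 ty 0.11 tz 0.00 yaw 0.25
14 tx -0.34 ty 0.11 tz 0.00 yaw 0.25
15 tx -0.34 ty 0.12 tz 0.00 yaw 0.25
```

View pics/scene1.png

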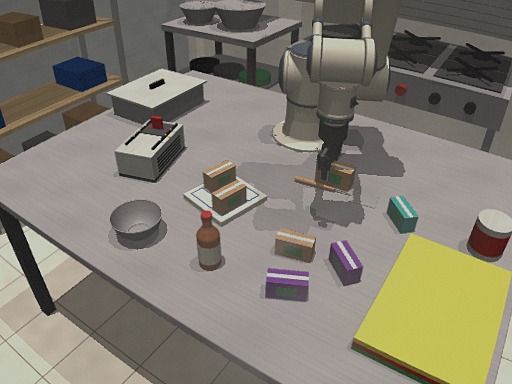

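The carton hangs level in the fingers at about (337,175), above the table.

Call:
servo_tool(
  steps=[
    {"gripper": 1, "tx": -0.2, "ty": 0.02, "tz": 0, "yaw": 0.25},
    {"gripper": 1, "tx": -0.35, "ty": 0.04, "tz": 0, "yaw": 0.25},
    {"gripper": 1, "tx": -0.4, "ty": 0.05, "tz": 0, "yaw": 0.25},
    {"gripper": 1, "tx": -0.4, "ty": 0.06, "tz": 0, "yaw": 0.25},
    {"gripper": 1, "tx": -0.4, "ty": 0.07, "tz": 0, "yaw": 0.25},
    {"gripper": 1, "tx": -0.4, "ty": 0.07, "tz": 0, "yaw": 0.25},
    {"gripper": 1, "tx": -0.4, "ty": 0.08, "tz": 0, "yaw": 0.25},
    {"gripper": 1, "tx": -0.4, "ty": 0.08, "tz": 0, "yaw": 0.25},
  ],
)

```text
time_s: 5.75
position: [0.4526, 0.1339, 0.1682]
tool_rot: [0.734, 0.679, -0.0, -0.0]
contact_force: [0.2, 0.0, -2.3]
gripper_width: 0.0443
gripper_force: 61.6
```

Call:
servo_tool(
  steps=[
    {"gripper": 1, "tx": -0.4, "ty": 0.09, "tz": 0, "yaw": 0.25},
    {"gripper": 1, "tx": -0.4, "ty": 0.1, "tz": 0, "yaw": 0.25},
    {"gripper": 1, "tx": -0.4, "ty": 0.1, "tz": 0, "yaw": 0.25},
    {"gripper": 1, "tx": -0.4, "ty": 0.1, "tz": 0, "yaw": 0.25},
    {"gripper": 1, "tx": -0.35, "ty": 0.1, "tz": 0, "yaw": 0.25},
    {"gripper": 1, "tx": -0.3, "ty": 0.11, "tz": 0, "yaw": 0.25},
    {"gripper": 1, "tx": -0.2, "ty": 0.1, "tz": 0, "yaw": 0.25},
    {"gripper": 1, "tx": 0, "ty": 0, "tz": 0, "yaw": 0.25},
  ],
)

```text
time_s: 6.55
position: [0.4728, 0.008, 0.1683]
tool_rot: [0.78, 0.626, -0.0, 0.0]
contact_force: [1.0, 0.9, -1.9]
gripper_width: 0.0446
gripper_force: 61.6
```

```bash
python3 plan.py .4709 .0017 .056 77.7 1
python3 - <<'E'
from h import *
from cell import env
for c in("scene","top"):
    f=env.read_camera(c)["frame"][:,:,::-1]; cv2.imwrite(f"pics/{c}2.png",f)
a=cv2.imread("pics/top2.png")[130:250,220:340]; b=cv2.imread("pics/scene2.png")[110:230,160:280]
cv2.imwrite("pics/c2.png",cv2.resize(np.hstack([a,b]),None,fx=3.3,fy=3.3,interpolation=2))
E
```

```text
t 6.55 pos [0.4728 0.008  0.1683] ang 77.47 tilt -1.0 w 0.0446 F [ 1.   0.9 -1.9] 61.6 tips 0.019
0 tx -0.13 ty -0.01 tz 2.25 yaw -0.06
```

View pics/c2.png

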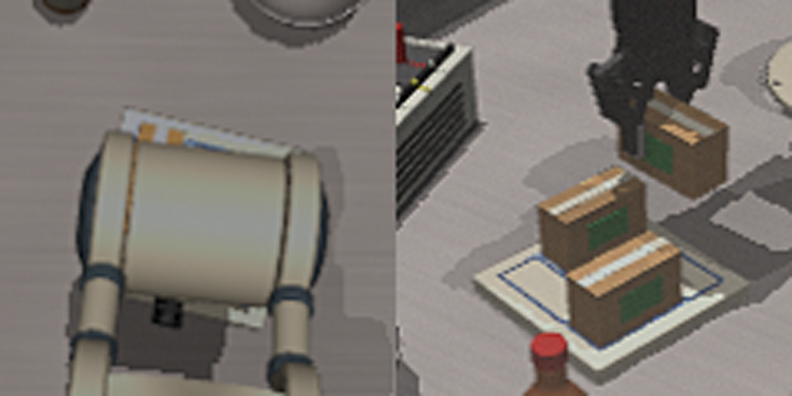

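Run:
```python
from h import *
im=cv2.imread("pics/top0.png"); b=cv2.inRange(cv2.cvtColor(im,cv2.COLOR_BGR2HSV),(8,90,90),(25,255,255))
s=np.array([.5216,-.0147]); a=-.215; Rm=np.array([[np.cos(a),-np.sin(a)],[np.sin(a),np.cos(a)]])
def tf(x0,y0,x1,y1,z,g):
    m=np.zeros_like(b); m[y0:y1,x0:x1]=b[y0:y1,x0:x1]
    h=cv2.convexHull(cv2.findNonZero(m)); o=np.zeros_like(b); cv2.fillPoly(o,[h],1)
    return fit({"top":o>0},g,z0=z,H=0.)
for n,w,l in(("L",(252,165,279,205),(.0255,.053)),("R",(280,187,308,225),(-.0255,-.053))):
    g=s+Rm@l; r=tf(*w,.08,(*g,[a])); print(n,"pred",g.round(4),"fit",r.x.round(4),round(r.fun,3),"in slab",(Rm.T@(r.x[:2]-s)).round(4))
print(tf(160,208,205,240,.06,(.4225,.302,[-1.245])).x.round(4), tf(165,150,212,182,.06,(.609,.2885,[-1.36])).x.round(4))
print(proj("top",[[.4752,.0215,.02]]),proj("scene",[[.4752,.0215,.02]]))
```

```text
L pred [0.5578 0.0316] fit [ 0.5557  0.0314 -0.2241] 0.021 in slab [0.0235 0.0523]
R pred [ 0.4854 -0.061 ] fit [ 0.4842 -0.0594 -0.2255] 0.027 in slab [-0.027  -0.0516]
[ 0.4213  0.3021 -1.2321] [ 0.6077  0.2872 -1.3212]
[[267.69503129 208.95234798]] [[241.99140726 189.9397163 ]]
```

Call:
servo_tool(
  steps=[
    {"gripper": 1, "tx": -0.07, "ty": 0, "tz": 0.1, "yaw": 0},
    {"gripper": 1, "tx": -0.06, "ty": 0, "tz": 0.3, "yaw": -0.06},
    {"gripper": 1, "tx": 0, "ty": 0, "tz": 0.3, "yaw": 0},
    {"gripper": 1, "tx": 0, "ty": 0, "tz": 0.1, "yaw": 0},
    {"gripper": 1, "tx": 0, "ty": 0, "tz": 0, "yaw": 0},
    {"gripper": 1, "tx": 0, "ty": 0, "tz": 0, "yaw": 0},
    {"gripper": 1, "tx": 0, "ty": 0, "tz": 0, "yaw": 0},
    {"gripper": 1, "tx": 0, "ty": 0, "tz": 0, "yaw": 0},
  ],
)

```text
time_s: 7.45
position: [0.4715, 0.003, 0.1288]
tool_rot: [0.778, 0.628, 0.0, 0.0]
contact_force: [0.0, -0.2, -2.8]
gripper_width: 0.0444
gripper_force: 61.5
```

Call:
servo_tool(
  steps=[
    {"gripper": 1, "tx": -0.02, "ty": -0.02, "tz": 0.2, "yaw": 0.02},
    {"gripper": 1, "tx": 0, "ty": 0, "tz": 0.3, "yaw": 0},
    {"gripper": 1, "tx": 0, "ty": 0, "tz": 0.3, "yaw": 0},
    {"gripper": 1, "tx": 0, "ty": 0, "tz": 0.3, "yaw": 0},
    {"gripper": 1, "tx": 0, "ty": 0, "tz": 0.2, "yaw": 0},
    {"gripper": 1, "tx": 0, "ty": 0, "tz": 0.1, "yaw": 0},
    {"gripper": 1, "tx": 0, "ty": 0, "tz": 0.02, "yaw": 0},
    {"gripper": 1, "tx": 0, "ty": 0, "tz": 0, "yaw": 0},
  ],
)

```text
time_s: 8.25
position: [0.4701, 0.0022, 0.0574]
tool_rot: [0.778, 0.628, 0.0, 0.0]
contact_force: [0.1, 0.9, -1.5]
gripper_width: 0.0442
gripper_force: 61.5
```

```bash
python3 plan.py .4699 .002 .054 77.5 1
```

```text
t 8.25 pos [0.4701 0.0022 0.0574] ang 77.76 tilt -1.0 w 0.0442 F [ 0.1  0.9 -1.5] 61.5 tips 0.019
0 tx -0.00 ty -0.00 tz 0.07 yaw 0.07
```

Call:
servo_tool(
  steps=[
    {"gripper": 1, "tx": 0, "ty": 0, "tz": 0.02, "yaw": 0},
    {"gripper": 1, "tx": 0, "ty": 0, "tz": 0.02, "yaw": 0},
    {"gripper": 1, "tx": 0, "ty": 0, "tz": 0.01, "yaw": 0},
    {"gripper": 1, "tx": 0, "ty": 0, "tz": 0.01, "yaw": 0},
    {"gripper": 1, "tx": 0, "ty": 0, "tz": 0, "yaw": 0},
    {"gripper": 1, "tx": 0, "ty": 0, "tz": 0, "yaw": 0},
    {"gripper": 1, "tx": 0, "ty": 0, "tz": 0, "yaw": 0},
    {"gripper": 1, "tx": 0, "ty": 0, "tz": 0, "yaw": 0},
  ],
)

```text
time_s: 9.05
position: [0.47, 0.0022, 0.0543]
tool_rot: [0.778, 0.628, 0.0, 0.0]
contact_force: [0.6, 1.1, -1.6]
gripper_width: 0.0444
gripper_force: 61.5
```

Call:
servo_tool(
  steps=[
    {"gripper": 1, "tx": 0, "ty": 0, "tz": 0.01, "yaw": 0},
    {"gripper": 1, "tx": 0, "ty": 0, "tz": 0.01, "yaw": 0},
    {"gripper": 1, "tx": 0, "ty": 0, "tz": 0.01, "yaw": 0},
    {"gripper": 1, "tx": 0, "ty": 0, "tz": 0, "yaw": 0},
    {"gripper": 1, "tx": 0, "ty": 0, "tz": 0, "yaw": 0},
    {"gripper": 1, "tx": 0, "ty": 0, "tz": 0, "yaw": 0},
    {"gripper": 1, "tx": 0, "ty": 0, "tz": 0, "yaw": 0},
    {"gripper": 1, "tx": 0, "ty": 0, "tz": 0, "yaw": 0},
  ],
)

```text
time_s: 9.85
position: [0.47, 0.0022, 0.054]
tool_rot: [0.778, 0.628, 0.0, 0.0]
contact_force: [-6.6, 0.0, 36.2]
gripper_width: 0.0445
gripper_force: 65.6
```

Call:
servo_tool(
  steps=[
    {"gripper": 1, "tx": 0, "ty": 0, "tz": -0.02, "yaw": 0},
    {"gripper": -0.15, "tx": 0, "ty": 0, "tz": 0, "yaw": 0},
    {"gripper": -0.3, "tx": 0, "ty": 0, "tz": 0, "yaw": 0},
    {"gripper": -0.6, "tx": 0, "ty": 0, "tz": 0, "yaw": 0},
    {"gripper": -0.6, "tx": 0, "ty": 0, "tz": 0, "yaw": 0},
    {"gripper": -0.6, "tx": 0, "ty": 0, "tz": 0, "yaw": 0},
    {"gripper": -0.6, "tx": 0, "ty": 0, "tz": 0, "yaw": 0},
    {"gripper": -0.6, "tx": 0, "ty": 0, "tz": 0, "yaw": 0},
  ],
)

```text
time_s: 10.65
position: [0.47, 0.0022, 0.0537]
tool_rot: [0.778, 0.628, -0.0, -0.0]
contact_force: [0.8, -0.7, -0.0]
gripper_width: 0.068
gripper_force: 0.0
```

Call:
servo_tool(
  steps=[
    {"gripper": -0.6, "tx": 0, "ty": 0, "tz": -0.1, "yaw": 0},
    {"gripper": -0.6, "tx": 0, "ty": 0, "tz": -0.3, "yaw": 0},
    {"gripper": -0.6, "tx": 0, "ty": 0, "tz": -0.4, "yaw": 0},
    {"gripper": -0.6, "tx": 0, "ty": 0, "tz": -0.5, "yaw": 0},
    {"gripper": -1, "tx": 0, "ty": 0, "tz": -0.5, "yaw": 0},
    {"gripper": -1, "tx": 0, "ty": 0, "tz": -0.4, "yaw": 0},
    {"gripper": -1, "tx": 0, "ty": 0, "tz": 0, "yaw": 0},
    {"gripper": -1, "tx": 0, "ty": 0, "tz": 0, "yaw": 0},
  ],
)

```text
time_s: 11.45
position: [0.4701, 0.0022, 0.1641]
tool_rot: [0.778, 0.628, 0.0, 0.0]
contact_force: [1.0, 1.3, -1.2]
gripper_width: 0.0855
gripper_force: 0.0
```

```bash
python3 plan.py .6126 .3075 .15 102.4 20
```

```text
t 11.45 pos [0.4701 0.0022 0.1641] ang 77.77 tilt -1.0 w 0.0855 F [ 1.   1.3 -1.2] 0.0 tips 0.019
0 tx 0.33 ty 0.07 tz 0.01 yaw -0.31
1 tx 0.33 ty 0.08 tz 0.01 yaw -0.31
2 tx 0.33 ty 0.09 tz 0.01 yaw -0.31
3 tx 0.32 ty 0.10 tz 0.01 yaw -0.31
4 tx 0.32 ty 0.10 tz 0.01 yaw -0.31
5 tx 0.32 ty 0.11 tz 0.01 yaw -0.31
6 tx 0.32 ty 0.12 tz 0.01 yaw -0.31
7 tx 0.31 ty 0.12 tz 0.01 yaw -0.31
8 tx 0.31 ty 0.13 tz 0.01 yaw -0.31
9 tx 0.31 ty 0.14 tz 0.01 yaw -0.31
10 tx 0.31 ty 0.14 tz 0.01 yaw -0.31
11 tx 0.30 ty 0.15 tz 0.01 yaw -0.31
12 tx 0.30 ty 0.16 tz 0.01 yaw -0.31
13 tx 0.30 ty 0.16 tz 0.01 yaw -0.31
14 tx 0.29 ty 0.17 tz 0.01 yaw -0.31
15 tx 0.29 ty 0.17 tz 0.01 yaw -0.31
16 tx 0.28 ty 0.18 tz 0.01 yaw -0.31
17 tx 0.28 ty 0.19 tz 0.01 yaw -0.31
18 tx 0.28 ty 0.19 tz 0.01 yaw -0.31
19 tx 0.27 ty 0.20 tz 0.01 yaw -0.31
```

```bash
python3 plan.py .6047 .3075 .13 102.3 16
```

```text
t 11.45 pos [0.4701 0.0022 0.1641] ang 77.77 tilt -1.0 w 0.0855 F [ 1.   1.3 -1.2] 0.0 tips 0.019
0 tx 0.41 ty 0.08 tz 0.04 yaw -0.38
1 tx 0.41 ty 0.09 tz 0.04 yaw -0.38
2 tx 0.40 ty 0.11 tz 0.04 yaw -0.38
3 tx 0.40 ty 0.12 tz 0.04 yaw -0.38
4 tx 0.40 ty 0.13 tz 0.04 yaw -0.38
5 tx 0.39 ty 0.14 tz 0.04 yaw -0.38
6 tx 0.39 ty 0.15 tz 0.04 yaw -0.38
7 tx 0.39 ty 0.16 tz 0.04 yaw -0.38
8 tx 0.38 ty 0.17 tz 0.04 yaw -0.38
9 tx 0.38 ty 0.18 tz 0.04 yaw -0.38
10 tx 0.37 ty 0.19 tz 0.04 yaw -0.38
11 tx 0.37 ty 0.20 tz 0.04 yaw -0.38
12 tx 0.36 ty 0.21 tz 0.04 yaw -0.38
13 tx 0.36 ty 0.22 tz 0.04 yaw -0.38
14 tx 0.35 ty 0.23 tz 0.04 yaw -0.38
15 tx 0.34 ty 0.24 tz 0.04 yaw -0.38
```

Call:
servo_tool(
  steps=[
    {"gripper": -1, "tx": 0.41, "ty": 0.08, "tz": 0.04, "yaw": -0.38},
    {"gripper": -1, "tx": 0.41, "ty": 0.09, "tz": 0.04, "yaw": -0.38},
    {"gripper": -1, "tx": 0.4, "ty": 0.11, "tz": 0.04, "yaw": -0.38},
    {"gripper": -1, "tx": 0.4, "ty": 0.12, "tz": 0.04, "yaw": -0.38},
    {"gripper": -1, "tx": 0.4, "ty": 0.13, "tz": 0.04, "yaw": -0.38},
    {"gripper": -1, "tx": 0.39, "ty": 0.14, "tz": 0.04, "yaw": -0.38},
    {"gripper": -1, "tx": 0.39, "ty": 0.15, "tz": 0.04, "yaw": -0.38},
    {"gripper": -1, "tx": 0.39, "ty": 0.16, "tz": 0.04, "yaw": -0.38},
  ],
)

```text
time_s: 12.25
position: [0.5376, 0.1557, 0.1465]
tool_rot: [0.707, 0.707, -0.001, -0.001]
contact_force: [-0.1, -0.1, -0.9]
gripper_width: 0.0852
gripper_force: 0.0
```

Call:
servo_tool(
  steps=[
    {"gripper": -1, "tx": 0.38, "ty": 0.17, "tz": 0.04, "yaw": -0.38},
    {"gripper": -1, "tx": 0.38, "ty": 0.18, "tz": 0.04, "yaw": -0.38},
    {"gripper": -1, "tx": 0.37, "ty": 0.19, "tz": 0.04, "yaw": -0.38},
    {"gripper": -1, "tx": 0.37, "ty": 0.2, "tz": 0.04, "yaw": -0.38},
    {"gripper": -1, "tx": 0.36, "ty": 0.21, "tz": 0.04, "yaw": -0.38},
    {"gripper": -1, "tx": 0.36, "ty": 0.22, "tz": 0.04, "yaw": -0.38},
    {"gripper": -1, "tx": 0.35, "ty": 0.23, "tz": 0.04, "yaw": -0.38},
    {"gripper": -1, "tx": 0.34, "ty": 0.24, "tz": 0.04, "yaw": -0.38},
  ],
)

```text
time_s: 13.05
position: [0.6061, 0.3082, 0.1302]
tool_rot: [0.628, 0.778, -0.001, -0.001]
contact_force: [0.1, 0.5, 0.9]
gripper_width: 0.0853
gripper_force: 0.0
```

```bash
python3 plan.py .6047 .3075 .033 102.3 1
python3 - <<'E'
from h import *
from cell import env
f=env.read_camera("top")["frame"][:,:,::-1].copy(); cv2.imwrite("pics/top3.png",f)
cv2.imwrite("pics/c3.png",cv2.resize(f[130:240,150:320],None,fx=4.5,fy=4.5,interpolation=2))
b=cv2.inRange(cv2.cvtColor(f,cv2.COLOR_BGR2HSV),(8,90,90),(25,255,255))
n,l,st,ce=cv2.connectedComponentsWithStats(b)
for k in range(1,n):
    if st[k,4]>40: print(st[k],ce[k].round(1))
E
```

```text
t 13.05 pos [0.6061 0.3082 0.1302] ang 102.15 tilt -1.0 w 0.0853 F [0.1 0.5 0.9] 0.0 tips 0.019
0 tx -0.01 ty -0.03 tz 1.94 yaw -0.04
[  0   0  35  57 618] [20.9 28.6]
[ 59   5  19  72 522] [69.3 50.9]
[192 158  10   6  41] [196.9 160.5]
[256 168  11  30 126] [261.  182.2]
[265 169  11  30 132] [269.8 183.8]
[284 190  11  30 147] [289.1 204.4]
[293 191  11  31 134] [298.  206.4]
[254 199  31  10 136] [268.3 203.7]
[252 208  31  10 131] [267.4 212.7]
```

View pics/c3.png

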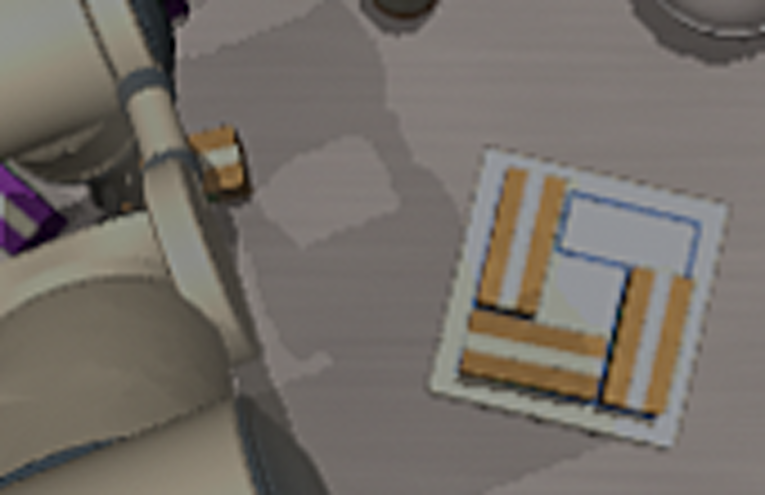

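The near carton (268,208) stands in its outline, its neighbours have not moved, and the far outline (at about (290,180)) is still free.

Call:
servo_tool(
  steps=[
    {"gripper": -1, "tx": -0.01, "ty": -0.03, "tz": 0.3, "yaw": -0.04},
    {"gripper": -1, "tx": 0, "ty": 0, "tz": 0.3, "yaw": 0},
    {"gripper": -1, "tx": 0, "ty": 0, "tz": 0.3, "yaw": 0},
    {"gripper": -1, "tx": 0, "ty": 0, "tz": 0.3, "yaw": 0},
    {"gripper": -1, "tx": 0, "ty": 0, "tz": 0.3, "yaw": 0},
    {"gripper": -1, "tx": 0, "ty": 0, "tz": 0.3, "yaw": 0},
    {"gripper": -1, "tx": 0, "ty": 0, "tz": 0.14, "yaw": 0},
    {"gripper": -1, "tx": 0, "ty": 0, "tz": 0, "yaw": 0},
  ],
)

```text
time_s: 13.9
position: [0.6046, 0.3066, 0.0335]
tool_rot: [0.628, 0.778, -0.001, -0.0]
contact_force: [0.8, 0.2, 0.3]
gripper_width: 0.0854
gripper_force: 0.0
```

Call:
servo_tool(
  steps=[
    {"gripper": 1, "tx": 0, "ty": 0, "tz": 0, "yaw": 0},
    {"gripper": 1, "tx": 0, "ty": 0, "tz": 0, "yaw": 0},
    {"gripper": 1, "tx": 0, "ty": 0, "tz": 0, "yaw": 0},
    {"gripper": 1, "tx": 0, "ty": 0, "tz": 0, "yaw": 0},
    {"gripper": 1, "tx": 0, "ty": 0, "tz": 0, "yaw": 0},
    {"gripper": 1, "tx": 0, "ty": 0, "tz": 0, "yaw": 0},
    {"gripper": 1, "tx": 0, "ty": 0, "tz": 0, "yaw": 0},
    {"gripper": 1, "tx": 0, "ty": 0, "tz": 0, "yaw": 0},
  ],
)

```text
time_s: 14.7
position: [0.6056, 0.3071, 0.0357]
tool_rot: [0.628, 0.778, 0.001, 0.0]
contact_force: [-1.0, 0.1, 6.5]
gripper_width: 0.0442
gripper_force: 61.9
```

Call:
servo_tool(
  steps=[
    {"gripper": 1, "tx": 0, "ty": 0, "tz": -0.2, "yaw": 0},
    {"gripper": 1, "tx": 0, "ty": 0, "tz": -0.4, "yaw": 0},
    {"gripper": 1, "tx": 0, "ty": 0, "tz": -0.5, "yaw": 0.5},
    {"gripper": 1, "tx": 0, "ty": 0, "tz": -0.5, "yaw": 0.5},
    {"gripper": 1, "tx": 0, "ty": 0, "tz": -0.5, "yaw": 0.5},
    {"gripper": 1, "tx": 0, "ty": 0, "tz": -0.4, "yaw": 0.5},
    {"gripper": 1, "tx": 0, "ty": 0, "tz": -0.2, "yaw": 0.5},
    {"gripper": 1, "tx": 0, "ty": 0, "tz": 0, "yaw": 0.5},
  ],
)

```text
time_s: 15.5
position: [0.6058, 0.3072, 0.1725]
tool_rot: [0.706, 0.708, 0.001, 0.001]
contact_force: [0.4, -0.1, -2.2]
gripper_width: 0.0447
gripper_force: 61.6
```

```bash
python3 - <<'E'
from h import *
im=cv2.imread("pics/top3.png"); b=cv2.inRange(cv2.cvtColor(im,cv2.COLOR_BGR2HSV),(8,90,90),(25,255,255))
s=np.array([.5205,-.0145]); a=-.218; Rm=np.array([[np.cos(a),-np.sin(a)],[np.sin(a),np.cos(a)]])
print(s+Rm@[.053,-.0255])
n,l,st,ce=cv2.connectedComponentsWithStats(b); o=np.zeros_like(b)
ids=[k for k in range(1,n) if st[k,4]>100 and 262<ce[k][0]<269 and 200<ce[k][1]<216]
h=cv2.convexHull(cv2.findNonZero(np.uint8(np.isin(l,ids)))); cv2.fillPoly(o,[h],1)
r=fit({"top":o>0},(.475,.0215,[a+1.57]),z0=.08,H=0.); print(len(ids),r.x.round(4),r.fun.round(3),(Rm.T@(r.x[:2]-s)).round(4))
E
python3 plan.py .5717 -.0313 .17 77.5 16
```

```text
[ 0.56673052 -0.05085917]
2 [0.474  0.0224 1.3535] 0.026 [-0.0533  0.0259]
t 15.5 pos [0.6058 0.3072 0.1725] ang 90.17 tilt -1.0 w 0.0447 F [ 0.4 -0.1 -2.2] 61.6 tips 0.019
0 tx -0.42 ty -0.04 tz 0.00 yaw 0.20
1 tx -0.42 ty -0.04 tz 0.00 yaw 0.20
2 tx -0.42 ty -0.03 tz 0.00 yaw 0.20
3 tx -0.42 ty -0.03 tz 0.00 yaw 0.20
4 tx -0.42 ty -0.02 tz 0.00 yaw 0.20
5 tx -0.42 ty -0.01 tz 0.00 yaw 0.20
6 tx -0.43 ty -0.01 tz 0.00 yaw 0.20
7 tx -0.43 ty -0.00 tz 0.00 yaw 0.20
8 tx -0.43 ty 0.00 tz 0.00 yaw 0.20
9 tx -0.43 ty 0.01 tz 0.00 yaw 0.20
10 tx -0.42 ty 0.01 tz 0.00 yaw 0.20
11 tx -0.42 ty 0.02 tz 0.00 yaw 0.20
12 tx -0.42 ty 0.03 tz 0.00 yaw 0.20
13 tx -0.42 ty 0.03 tz 0.00 yaw 0.20
14 tx -0.42 ty 0.04 tz 0.00 yaw 0.20
15 tx -0.42 ty 0.04 tz 0.00 yaw 0.20
```

Call:
servo_tool(
  steps=[
    {"gripper": 1, "tx": -0.2, "ty": -0.04, "tz": 0, "yaw": 0.2},
    {"gripper": 1, "tx": -0.4, "ty": -0.04, "tz": 0, "yaw": 0.2},
    {"gripper": 1, "tx": -0.46, "ty": -0.03, "tz": 0, "yaw": 0.2},
    {"gripper": 1, "tx": -0.46, "ty": -0.03, "tz": 0, "yaw": 0.2},
    {"gripper": 1, "tx": -0.46, "ty": -0.02, "tz": 0, "yaw": 0.2},
    {"gripper": 1, "tx": -0.46, "ty": -0.01, "tz": 0, "yaw": 0.2},
    {"gripper": 1, "tx": -0.46, "ty": -0.01, "tz": 0, "yaw": 0.2},
    {"gripper": 1, "tx": -0.46, "ty": 0, "tz": 0, "yaw": 0.2},
  ],
)

```text
time_s: 16.3
position: [0.5869, 0.1369, 0.1696]
tool_rot: [0.744, 0.668, -0.0, -0.0]
contact_force: [0.1, 0.6, -2.4]
gripper_width: 0.0442
gripper_force: 61.5
```

Call:
servo_tool(
  steps=[
    {"gripper": 1, "tx": -0.46, "ty": 0, "tz": 0, "yaw": 0.2},
    {"gripper": 1, "tx": -0.46, "ty": 0.01, "tz": 0, "yaw": 0.2},
    {"gripper": 1, "tx": -0.46, "ty": 0.01, "tz": 0, "yaw": 0.2},
    {"gripper": 1, "tx": -0.46, "ty": 0.02, "tz": 0, "yaw": 0.2},
    {"gripper": 1, "tx": -0.46, "ty": 0.03, "tz": 0, "yaw": 0.2},
    {"gripper": 1, "tx": -0.46, "ty": 0.03, "tz": 0, "yaw": 0.2},
    {"gripper": 1, "tx": -0.4, "ty": 0.04, "tz": 0, "yaw": 0.2},
    {"gripper": 1, "tx": -0.2, "ty": 0.04, "tz": 0, "yaw": 0.2},
  ],
)

```text
time_s: 17.1
position: [0.5701, -0.0307, 0.1697]
tool_rot: [0.781, 0.625, -0.0, -0.0]
contact_force: [-0.5, 0.4, -2.4]
gripper_width: 0.0446
gripper_force: 61.5
```

```bash
python3 plan.py .5709 -.0321 .0565 77.5 1
```

```text
t 17.1 pos [ 0.5701 -0.0307  0.1697] ang 77.32 tilt -1.0 w 0.0446 F [-0.5  0.4 -2.4] 61.5 tips 0.019
0 tx -0.02 ty 0.02 tz 2.26 yaw -0.05
```

Call:
servo_tool(
  steps=[
    {"gripper": 1, "tx": -0.02, "ty": 0.02, "tz": 0.15, "yaw": -0.05},
    {"gripper": 1, "tx": 0, "ty": 0, "tz": 0.3, "yaw": 0},
    {"gripper": 1, "tx": 0, "ty": 0, "tz": 0.4, "yaw": 0},
    {"gripper": 1, "tx": 0, "ty": 0, "tz": 0.4, "yaw": 0},
    {"gripper": 1, "tx": 0, "ty": 0, "tz": 0.4, "yaw": 0},
    {"gripper": 1, "tx": 0, "ty": 0, "tz": 0.3, "yaw": 0},
    {"gripper": 1, "tx": 0, "ty": 0, "tz": 0.05, "yaw": 0},
    {"gripper": 1, "tx": 0, "ty": 0, "tz": 0, "yaw": 0},
  ],
)

```text
time_s: 17.9
position: [0.5717, -0.0289, 0.0694]
tool_rot: [0.779, 0.627, -0.0, -0.0]
contact_force: [0.1, 0.6, -2.1]
gripper_width: 0.0444
gripper_force: 61.5
```

```bash
python3 plan.py .5709 -.0321 .0565 77.5 1
```

```text
t 17.9 pos [ 0.5717 -0.0289  0.0694] ang 77.69 tilt -1.0 w 0.0444 F [ 0.1  0.6 -2.1] 61.5 tips 0.019
0 tx -0.07 ty -0.00 tz 0.26 yaw 0.05
```

Call:
servo_tool(
  steps=[
    {"gripper": 1, "tx": -0.04, "ty": 0, "tz": 0.05, "yaw": 0.02},
    {"gripper": 1, "tx": -0.03, "ty": 0, "tz": 0.08, "yaw": 0.02},
    {"gripper": 1, "tx": 0, "ty": 0, "tz": 0.06, "yaw": 0},
    {"gripper": 1, "tx": 0, "ty": 0, "tz": 0.04, "yaw": 0},
    {"gripper": 1, "tx": 0, "ty": 0, "tz": 0.02, "yaw": 0},
    {"gripper": 1, "tx": 0, "ty": 0, "tz": 0.01, "yaw": 0},
    {"gripper": 1, "tx": 0, "ty": 0, "tz": 0, "yaw": 0},
    {"gripper": 1, "tx": 0, "ty": 0, "tz": 0, "yaw": 0},
  ],
)

```text
time_s: 18.7
position: [0.5714, -0.0328, 0.0569]
tool_rot: [0.78, 0.626, 0.0, 0.0]
contact_force: [-0.6, -0.4, -2.1]
gripper_width: 0.0443
gripper_force: 61.5
```

Call:
servo_tool(
  steps=[
    {"gripper": 1, "tx": 0, "ty": 0, "tz": 0.01, "yaw": 0},
    {"gripper": 1, "tx": 0, "ty": 0, "tz": 0.01, "yaw": 0},
    {"gripper": 1, "tx": 0, "ty": 0, "tz": 0.01, "yaw": 0},
    {"gripper": 1, "tx": 0, "ty": 0, "tz": 0.01, "yaw": 0},
    {"gripper": 1, "tx": 0, "ty": 0, "tz": 0, "yaw": 0},
    {"gripper": 1, "tx": 0, "ty": 0, "tz": 0, "yaw": 0},
    {"gripper": 1, "tx": 0, "ty": 0, "tz": 0, "yaw": 0},
    {"gripper": 1, "tx": 0, "ty": 0, "tz": 0, "yaw": 0},
  ],
)

```text
time_s: 19.5
position: [0.5714, -0.0328, 0.0557]
tool_rot: [0.78, 0.626, 0.0, 0.0]
contact_force: [-5.2, 0.9, 16.3]
gripper_width: 0.0444
gripper_force: 63.6
```

In contact, so release and rise.

Call:
servo_tool(
  steps=[
    {"gripper": 1, "tx": 0, "ty": 0, "tz": -0.01, "yaw": 0},
    {"gripper": -0.15, "tx": 0, "ty": 0, "tz": 0, "yaw": 0},
    {"gripper": -0.3, "tx": 0, "ty": 0, "tz": 0, "yaw": 0},
    {"gripper": -0.6, "tx": 0, "ty": 0, "tz": 0, "yaw": 0},
    {"gripper": -0.6, "tx": 0, "ty": 0, "tz": 0, "yaw": 0},
    {"gripper": -0.6, "tx": 0, "ty": 0, "tz": 0, "yaw": 0},
    {"gripper": -0.6, "tx": 0, "ty": 0, "tz": 0, "yaw": 0},
    {"gripper": -0.6, "tx": 0, "ty": 0, "tz": 0, "yaw": 0},
  ],
)

```text
time_s: 20.3
position: [0.5713, -0.0328, 0.0553]
tool_rot: [0.78, 0.626, -0.0, -0.0]
contact_force: [-1.0, 0.5, 0.4]
gripper_width: 0.0678
gripper_force: 0.0
```

Call:
servo_tool(
  steps=[
    {"gripper": -0.6, "tx": 0, "ty": 0, "tz": -0.1, "yaw": 0},
    {"gripper": -0.6, "tx": 0, "ty": 0, "tz": -0.3, "yaw": 0},
    {"gripper": -0.6, "tx": 0, "ty": 0, "tz": -0.5, "yaw": 0},
    {"gripper": -0.6, "tx": 0, "ty": 0, "tz": -0.6, "yaw": 0},
    {"gripper": -0.6, "tx": 0, "ty": 0, "tz": -0.6, "yaw": 0},
    {"gripper": -0.6, "tx": 0, "ty": 0, "tz": -0.6, "yaw": 0},
    {"gripper": -0.6, "tx": 0, "ty": 0, "tz": -0.4, "yaw": 0},
    {"gripper": -0.6, "tx": 0, "ty": 0, "tz": 0, "yaw": 0},
  ],
)

```text
time_s: 21.1
position: [0.5726, -0.033, 0.2135]
tool_rot: [0.78, 0.626, 0.002, 0.002]
contact_force: [-0.2, -0.1, 0.4]
gripper_width: 0.0682
gripper_force: 0.0
```

```bash
python3 plan.py .4285 -.3812 .19 106.1 16
```

```text
t 21.1 pos [ 0.5726 -0.033   0.2135] ang 77.49 tilt -1.0 w 0.0682 F [-0.2 -0.1  0.4] 0.0 tips 0.019
0 tx -0.46 ty -0.08 tz 0.03 yaw -0.45
1 tx -0.46 ty -0.10 tz 0.03 yaw -0.45
2 tx -0.46 ty -0.11 tz 0.03 yaw -0.45
3 tx -0.45 ty -0.12 tz 0.03 yaw -0.45
4 tx -0.45 ty -0.14 tz 0.03 yaw -0.45
5 tx -0.45 ty -0.15 tz 0.03 yaw -0.45
6 tx -0.44 ty -0.17 tz 0.03 yaw -0.45
7 tx -0.44 ty -0.18 tz 0.03 yaw -0.45
8 tx -0.43 ty -0.19 tz 0.03 yaw -0.45
9 tx -0.42 ty -0.21 tz 0.03 yaw -0.45
10 tx -0.42 ty -0.22 tz 0.03 yaw -0.45
11 tx -0.41 ty -0.23 tz 0.03 yaw -0.45
12 tx -0.40 ty -0.25 tz 0.03 yaw -0.45
13 tx -0.39 ty -0.26 tz 0.03 yaw -0.45
14 tx -0.39 ty -0.27 tz 0.03 yaw -0.45
15 tx -0.38 ty -0.28 tz 0.03 yaw -0.45
```

Call:
servo_tool(
  steps=[
    {"gripper": -0.6, "tx": -0.46, "ty": -0.08, "tz": 0.03, "yaw": -0.45},
    {"gripper": -0.6, "tx": -0.46, "ty": -0.1, "tz": 0.03, "yaw": -0.45},
    {"gripper": -0.6, "tx": -0.46, "ty": -0.11, "tz": 0.03, "yaw": -0.45},
    {"gripper": -0.6, "tx": -0.45, "ty": -0.12, "tz": 0.03, "yaw": -0.45},
    {"gripper": -0.6, "tx": -0.45, "ty": -0.14, "tz": 0.03, "yaw": -0.45},
    {"gripper": -0.6, "tx": -0.45, "ty": -0.15, "tz": 0.03, "yaw": -0.45},
    {"gripper": -0.6, "tx": -0.44, "ty": -0.17, "tz": 0.03, "yaw": -0.45},
    {"gripper": -0.6, "tx": -0.44, "ty": -0.18, "tz": 0.03, "yaw": -0.45},
  ],
)

```text
time_s: 21.9
position: [0.4987, -0.2077, 0.1977]
tool_rot: [0.695, 0.719, -0.0, -0.0]
contact_force: [0.8, -0.6, -0.3]
gripper_width: 0.0686
gripper_force: 0.0
```

Call:
servo_tool(
  steps=[
    {"gripper": -0.6, "tx": -0.43, "ty": -0.19, "tz": 0.03, "yaw": -0.45},
    {"gripper": -0.6, "tx": -0.42, "ty": -0.21, "tz": 0.03, "yaw": -0.45},
    {"gripper": -0.6, "tx": -0.42, "ty": -0.22, "tz": 0.03, "yaw": -0.45},
    {"gripper": -0.6, "tx": -0.41, "ty": -0.23, "tz": 0.03, "yaw": -0.45},
    {"gripper": -0.6, "tx": -0.4, "ty": -0.25, "tz": 0.03, "yaw": -0.45},
    {"gripper": -0.6, "tx": -0.39, "ty": -0.26, "tz": 0.03, "yaw": -0.45},
    {"gripper": -0.6, "tx": -0.39, "ty": -0.27, "tz": 0.03, "yaw": -0.45},
    {"gripper": -0.6, "tx": -0.38, "ty": -0.28, "tz": 0.03, "yaw": -0.45},
  ],
)

```text
time_s: 22.7
position: [0.4272, -0.382, 0.1857]
tool_rot: [0.599, 0.801, 0.0, -0.0]
contact_force: [-0.2, -0.3, 0.2]
gripper_width: 0.0686
gripper_force: 0.0
```

```bash
python3 plan.py .4285 -.3812 .135 106.1 1
python3 - <<'E'
from h import *
from cell import env
f=env.read_camera("top")["frame"][:,:,::-1].copy(); g=env.read_camera("scene")["frame"][:,:,::-1]; cv2.imwrite("pics/top4.png",f); cv2.imwrite("pics/scene4.png",g)
cv2.imwrite("pics/c4.png",cv2.resize(np.hstack([f[140:260,240:350],g[110:230,105:270]]),None,fx=2.9,fy=2.9,interpolation=2))
im=cv2.imread("pics/top4.png"); b=cv2.inRange(cv2.cvtColor(im,cv2.COLOR_BGR2HSV),(8,90,90),(25,255,255))
s=np.array([.5205,-.0145]); a=-.218; Rm=np.array([[np.cos(a),-np.sin(a)],[np.sin(a),np.cos(a)]])
n,l,st,ce=cv2.connectedComponentsWithStats(b)
q=[(k,ray("top",[ce[k]],.08)[0,:2]) for k in range(1,n) if st[k,4]>60]
for nm,c,t in(("far",(.053,-.0255),1.57),("near",(-.053,.0255),1.57),("left",(.0255,.053),0),("right",(-.0255,-.053),0)):
    p=s+Rm@c; ids=[k for k,x in q if np.linalg.norm(x-p)<.022]
    o=np.zeros_like(b); cv2.fillPoly(o,[cv2.convexHull(cv2.findNonZero(np.uint8(np.isin(l,ids))))],1)
    r=fit({"top":o>0},(*p,[a+t]),z0=.08,H=0.); print(nm,len(ids),r.x.round(4),r.fun.round(3),"slab err",(Rm.T@(r.x[:2]-s)-c).round(4))
E
```

```text
t 22.7 pos [ 0.4272 -0.382   0.1857] ang 106.36 tilt -1.0 w 0.0686 F [-0.2 -0.3  0.2] 0.0 tips 0.019
0 tx 0.01 ty 0.03 tz 1.01 yaw 0.06
far 2 [ 0.5663 -0.0504  1.3497] 0.027 slab err [-0.0005  0.0004]
near 2 [0.4736 0.0223 1.3537] 0.04 slab err [-0.0008  0.0003]
left 2 [ 0.5557  0.0315 -0.2264] 0.021 slab err [-0.0011 -0.0004]
right 2 [ 0.4849 -0.0597 -0.2278] 0.031 slab err [0.0005 0.0012]
```

View pics/c4.png

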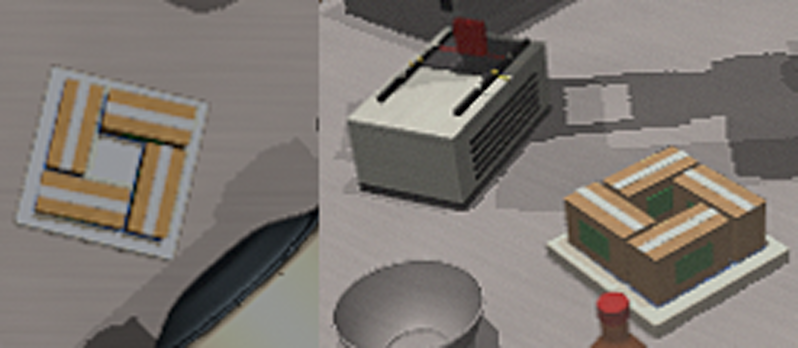

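All four cartons sit within about 1 mm of their places, upright and square. The handle is free under the open fingers.

Call:
servo_tool(
  steps=[
    {"gripper": -0.6, "tx": 0.01, "ty": 0.03, "tz": 0.15, "yaw": 0.06},
    {"gripper": -0.6, "tx": 0, "ty": 0, "tz": 0.2, "yaw": 0},
    {"gripper": -0.6, "tx": 0, "ty": 0, "tz": 0.2, "yaw": 0},
    {"gripper": -0.6, "tx": 0, "ty": 0, "tz": 0.2, "yaw": 0},
    {"gripper": -0.6, "tx": 0, "ty": 0, "tz": 0.15, "yaw": 0},
    {"gripper": -0.6, "tx": 0, "ty": 0, "tz": 0.1, "yaw": 0},
    {"gripper": -0.6, "tx": 0, "ty": 0, "tz": 0, "yaw": 0},
    {"gripper": -0.6, "tx": 0, "ty": 0, "tz": 0, "yaw": 0},
  ],
)

```text
time_s: 23.6
position: [0.4293, -0.3806, 0.1364]
tool_rot: [0.601, 0.799, -0.0, 0.0]
contact_force: [0.1, 0.2, -0.2]
gripper_width: 0.0682
gripper_force: 0.0
```

Call:
servo_tool(
  steps=[
    {"gripper": -0.2, "tx": 0, "ty": 0, "tz": 0, "yaw": 0},
    {"gripper": 0.2, "tx": 0, "ty": 0, "tz": 0, "yaw": 0},
    {"gripper": 0.5, "tx": 0, "ty": 0, "tz": 0, "yaw": 0},
    {"gripper": 1, "tx": 0, "ty": 0, "tz": 0, "yaw": 0},
    {"gripper": 1, "tx": 0, "ty": 0, "tz": 0, "yaw": 0},
    {"gripper": 1, "tx": 0, "ty": 0, "tz": 0, "yaw": 0},
    {"gripper": 1, "tx": 0, "ty": 0, "tz": 0, "yaw": 0},
    {"gripper": 1, "tx": 0, "ty": 0, "tz": 0, "yaw": 0},
  ],
)

```text
time_s: 24.4
position: [0.4294, -0.3806, 0.1366]
tool_rot: [0.601, 0.799, -0.0, 0.0]
contact_force: [0.7, 1.2, 6.1]
gripper_width: 0.0112
gripper_force: 58.7
```

```bash
python3 plan.py .4669 -.3701 .135 106.1 1
python3 - <<'E'
from h import *
from cell import env
g=env.read_camera("scene")["frame"][:,:,::-1]
cv2.imwrite("pics/scene5.png",g)
cv2.imwrite("pics/c5.png",cv2.resize(g[100:190,105:205],None,fx=6,fy=6,interpolation=2))
E
```

```text
t 24.4 pos [ 0.4294 -0.3806  0.1366] ang 106.05 tilt -1.0 w 0.0112 F [0.7 1.2 6.1] 58.7 tips 0.019
0 tx -0.01 ty 0.78 tz 0.03 yaw -0.01
```

View pics/c5.png

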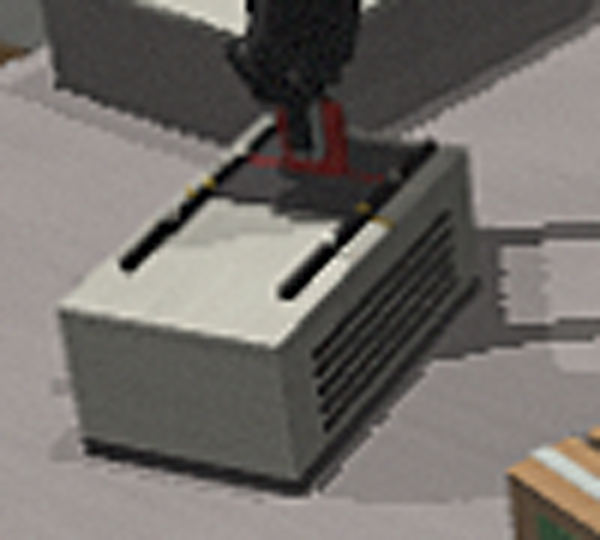

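The fingers hold the red handle and its pointers are still at the white closed marks, so now slide it.

Call:
servo_tool(
  steps=[
    {"gripper": 1, "tx": 0, "ty": 0.05, "tz": 0, "yaw": 0},
    {"gripper": 1, "tx": 0, "ty": 0.1, "tz": 0, "yaw": 0},
    {"gripper": 1, "tx": 0, "ty": 0.15, "tz": 0, "yaw": 0},
    {"gripper": 1, "tx": 0, "ty": 0.15, "tz": 0, "yaw": 0},
    {"gripper": 1, "tx": 0, "ty": 0.15, "tz": 0, "yaw": 0},
    {"gripper": 1, "tx": 0, "ty": 0.1, "tz": 0, "yaw": 0},
    {"gripper": 1, "tx": 0, "ty": 0.1, "tz": 0, "yaw": 0},
    {"gripper": 1, "tx": 0, "ty": 0, "tz": 0, "yaw": 0},
  ],
)

```text
time_s: 25.25
position: [0.4673, -0.3694, 0.1366]
tool_rot: [0.601, 0.799, -0.0, -0.0]
contact_force: [-8.8, -0.9, 10.4]
gripper_width: 0.0112
gripper_force: 59.6
```

```bash
python3 plan.py .4678 -.3695 .1366 106.05 1
python3 - <<'E'
from h import *
from cell import env
g=env.read_camera("scene")["frame"][:,:,::-1]
cv2.imwrite("pics/c6.png",cv2.resize(g[100:190,105:205],None,fx=6,fy=6,interpolation=2))
E
```

```text
t 25.25 pos [ 0.4673 -0.3694  0.1366] ang 106.08 tilt -1.0 w 0.0112 F [-8.8 -0.9 10.4] 59.6 tips 0.019
0 tx -0.00 ty 0.01 tz -0.00 yaw 0.01
```

View pics/c6.png

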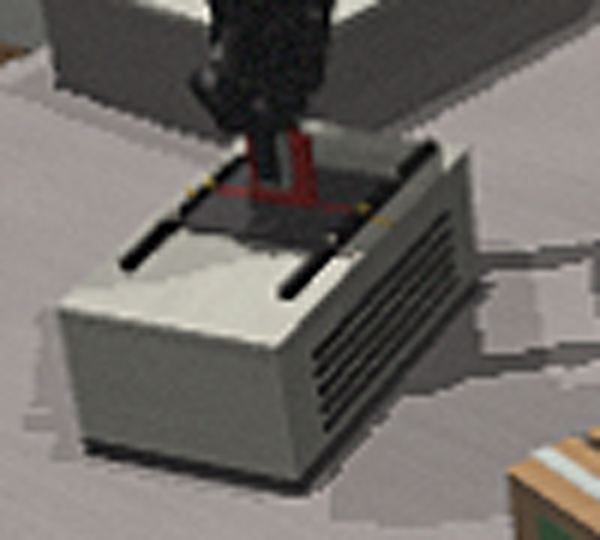

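The pointers meet the yellow marks at crop (210,185) and (365,208), and the 9 N spring pull fits half travel. I'll hold one call and hand in.

Call:
servo_tool(
  steps=[
    {"gripper": 1, "tx": 0, "ty": 0, "tz": 0, "yaw": 0},
    {"gripper": 1, "tx": 0, "ty": 0, "tz": 0, "yaw": 0},
    {"gripper": 1, "tx": 0, "ty": 0, "tz": 0, "yaw": 0},
    {"gripper": 1, "tx": 0, "ty": 0, "tz": 0, "yaw": 0},
    {"gripper": 1, "tx": 0, "ty": 0, "tz": 0, "yaw": 0},
    {"gripper": 1, "tx": 0, "ty": 0, "tz": 0, "yaw": 0},
    {"gripper": 1, "tx": 0, "ty": 0, "tz": 0, "yaw": 0},
    {"gripper": 1, "tx": 0, "ty": 0, "tz": 0, "yaw": 0},
  ],
)

```text
time_s: 26.1
position: [0.4667, -0.3696, 0.1366]
tool_rot: [0.601, 0.799, -0.0, -0.001]
contact_force: [-8.9, -0.6, 9.3]
gripper_width: 0.0111
gripper_force: 59.6
```

```bash
python3 -c "
from cell import env
print(env.hand_in())"
```

```text
the job is handed in; nothing more can be done
None
```

I handed the job in at about 26 s with all four cartons measured within about 1–2 mm of their places and the fingers holding the shutter at the yellow half-travel marks; the hand-in returned no verdict.

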